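# Measure a pocket volume in the book gauge

## Task

Stand the thick one of the two small bound volumes, spine up as it is, on the bed of the book gauge, square between the jaws and roughly centred across the bed. Then slide the moving jaw by its post until it grips the volume against the sprung pad and pushes the pad in part of the way (about half its travel, not to its stop), and leave it shut like that.

Things in the scene. Friction and masses are not known exactly. Their poses are not given: they have to be found in the camera images.
- volume_mid (a point): centre of the thick volume: a dark red book, 110 mm long (its x), 42 mm thick (its y, cover to cover), 70 mm tall, standing on its fore-edge with the ribbed spine up; this point is 35 mm above its underside. Loose, about 0.25 kg, rigid. Grip it across the covers in its upper half. The thin volume near it looks the same but is 20 mm thick.
- gauge: book gauge, fixed: bed 180 (x) by 385 mm (y), top 12 mm above the table. Origin at table height on the centre line, z up. Jaws: 100 mm wide plates across the bed, tops at 42 mm. Sprung pad at +y, face at y = +80 mm at rest, grey housing behind it. Moving jaw at -y, face at y = -90 to -70 mm at the start; slides along y, closes to +y (160 mm travel from -90), stays put (7 N friction).
- post (a point): grip point on the axis of the moving jaw's upright black round post, 18 mm in diameter; axes as the gauge's. It is 75 mm above the table, the post's top 95 mm; below 33 mm is the flat grey carriage. The post's axis is 75 mm behind (-y of) the jaw's face, so 96 mm from the volume's centre when the jaw touches the volume.
- pad (a joint): how far the sprung pad is pushed in, m: 0 at rest, 0.020 at its stop, growing towards +y of the gauge. Soft spring: 1 N to start it, 6 N at the stop, less than the jaw's friction. With the 42 mm volume between the jaws it starts to move when the post is at y = -37 mm in the gauge's frame.
Things that resemble listed ones, but are neither listed nor needed, are in the scene too. What is shaped like the part that bears volume_mid but green or purple is not meant.

How it is judged:
By the outcome, as a careful person would: the job done as asked, in the order asked, and still so for the second after the job is handed in, with the robot touching nothing.
It also fails if it takes over 58 s, if anything falls off the work surface, if the arm or the gripper's body presses on something with over 40 N, if the wrist force passes 120 N, or if a joint passes its speed limit or range.

## Robot

A 6-joint arm with a two-finger parallel gripper is mounted at the origin on the work surface. World frame = base frame: x ahead of the robot, y to its left, z up, the work surface at z = 0. Lengths are in m, angles in degrees, forces in N, time in s.
With the tool pointing down it reaches from about 0.375 to 0.75 m from the base axis. Payload 9 kg.
Tool frame: the origin (TCP) lies where the fingers leave the gripper's body, on its centre line; the fingertips stand 73 mm ahead of it and the grasp point (between the pads) lies 54 mm ahead of it (robot.tip_reach is the distance from the TCP to the fingertips, in m); z points along the fingers, y is the line along which they close (so a half turn about z gives the same grasp; the last joint's range is limited). The gripper opens to 85 mm and grips with 20 to 120 N. Pads are 22 mm wide; open, the fingers measure 114 mm over their backs; the gripper's body (76 mm by 85 mm) begins 54 mm behind the grasp point. The pads swing forward as they close: fully open they stand 13 mm farther back than shut.
Start: joints at [-89.364, 5.964, 5.575, 89.605, 0, 77.527], TCP at [0.136, -0.584, 0.304] pointing down, gripper open.
Joint ranges: [-171.21, 171.21], [-48.23, 106.86], [-62.78, 66.21], [-105.2, 120.99], [-86.42, 89.51], [-180, 180]. Speed limits (degrees/s): [127.2, 127.2, 147.25, 180, 180, 180].

## Interface

Orientations are given as [roll, pitch, yaw] about the fixed x, y, z axes, in that order (R = Rz(yaw) Ry(pitch) Rx(roll)).
In Python, from plant import robot gives the robot as it stands. Calls block until the motion is done:
- robot.move_pose(position, orientation): joint-space move of the TCP to a pose.
- robot.line_to(position, vel=0.15, rotation=None, guard=None): straight line of the TCP; rotation=None keeps the orientation; vel is the mean speed in m/s. With guard (N) it stops when the force on the tool has changed by that much, and returns True; else False.
- robot.goto_joints(angles): joint-space move.
- robot.set_gripper(opening): finger opening in m; the grip force is fixed at half the most; returns when the fingers have stopped.
- robot.pause(seconds).
- robot.ik(position, orientation): joint angles nearest the present ones, or None.
- robot.observe(): the state.
- robot.grab_frame(name): name is "side" or "top" or "wrist"; returns the picture (480x640x3 uint8, blue, green, red); there is no depth.
- robot.get_calibration(name): a dict with "vertical_fov" (degrees; the focal length in pixels is half the picture's height over the tangent of half this angle, whatever the lens; pixels are square), "cx", "cy" (the principal point, pixels), "rvec" (rotation vector, rad) and "tvec" (3), from world to camera coordinates, as OpenCV has them. Camera axes: x right, y down, z forward; pixel columns grow to the right and rows downward; lengths in m; the calibration is good to about 2 mm. A picture is of the moment at which its call begins: read the wrist's pose just before it. get_calibration takes no time and is no camera call; for the wrist camera it gives the pose at the moment of the call.
A pose or a line that the arm cannot do raises robot.IKError and nothing moves.
- robot.job_done(): hands the job in; it is judged then, once.
The state is a dict: "time": time; "q": joint angles; "qvel": joint speeds; "joint_torque": joint torques, N m; "tool_pos": TCP position; "tcp_rot": TCP orientation; "ft_force": force on the tool from outside, world axes, zero at the start; "torque": the same for the moment, N m; "gripper_width": finger opening in m; "gripper_force": force on a finger pad.
Only numpy, scipy, OpenCV 4.12 (cv2) and the standard library are available. Lean on these libraries where they do the work, as an engineer would, in place of code of your own. Each camera call takes 0.05 s, during which the arm holds its last target. There are 200 camera calls.

## Working session

There is one attempt and no reset: what is moved stays moved. The work goes in short steps, each a Python script; the robot and the scene stay as the last script left them, time stands still between calls to the robot, and variables do not carry over. Pictures are saved under pics/ and viewed, at most 12 in all, crops included, and the job is handed in when it is done.

```bash
mkdir -p pics
cat > h.py <<'E'
import numpy as np, cv2
from plant import robot
def cal(n):
    c=robot.get_calibration(n); f=240/np.tan(np.radians(c["vertical_fov"])/2)
    K=np.array([[f,0,c["cx"]],[0,f,c["cy"]],[0,0,1.]])
    return K,cv2.Rodrigues(np.array(c["rvec"],float))[0],np.array(c["tvec"],float).ravel()
def unproj(C,px,z):
    K,R,t=C; px=np.atleast_2d(px).astype(float)
    d=(R.T@np.linalg.inv(K)@np.c_[px,np.ones(len(px))].T).T; o=-R.T@t
    return o+d*((z-o[2])/d[:,2])[:,None]
def proj(C,P):
    K,R,t=C; q=(K@(R@np.atleast_2d(P).T+t[:,None])).T
    return q[:,:2]/q[:,2:]
E
python3 - <<'E'
from h import *
for n in("top","side"):
    cv2.imwrite(f"pics/{n}0.png",robot.grab_frame(n)); c=robot.get_calibration(n); print(n,c); K,R,t=cal(n);print(-R.T@t)
o=robot.observe();print(o)
E
```

```text
top {'vertical_fov': 48.85521479029389, 'cx': 307.14764412676004, 'cy': 240.8662960287387, 'rvec': array([ 2.15780468, -2.20300628,  0.12683337]), 'tvec': array([0.04374301, 0.49647561, 1.08323736])}
[0.39006526 0.05559026 1.12541703]
side {'vertical_fov': 50.260224522061065, 'cx': 315.893191766715, 'cy': 238.6459033651718, 'rvec': array([ 2.15962544, -0.24802178,  0.15461502]), 'tvec': array([-0.46118327,  0.13210189,  0.81988001])}
[ 0.29671932 -0.6919918   0.57917972]
{'time': 0.1, 'q': array([-8.93644469e+01,  5.99470011e+00,  5.53126406e+00,  8.96063186e+01,
       -6.67970069e-05,  7.75267504e+01]), 'qvel': array([ 0.00875757, -0.01446045,  0.14018189, -0.05969945,  0.00681451,
       -0.02454315]), 'joint_torque': array([ 6.03148088e-03, -5.58210719e+01,  5.04716992e+01,  1.31895568e-02,
       -3.14768731e-04, -1.52023354e-07]), 'tool_pos': array([ 0.13608745, -0.58413155,  0.30320272]), 'tcp_rot': array([-1.79931877e+02, -1.50006425e-02,  1.31087938e+01]), 'ft_force': array([ 1.11485416, -0.25668024,  0.02107115]), 'torque': array([-0.01096366, -0.04779501,  0.00832905]), 'gripper_force': 0.0, 'gripper_width': 0.0852690554162104}
```

View pics/top0.png

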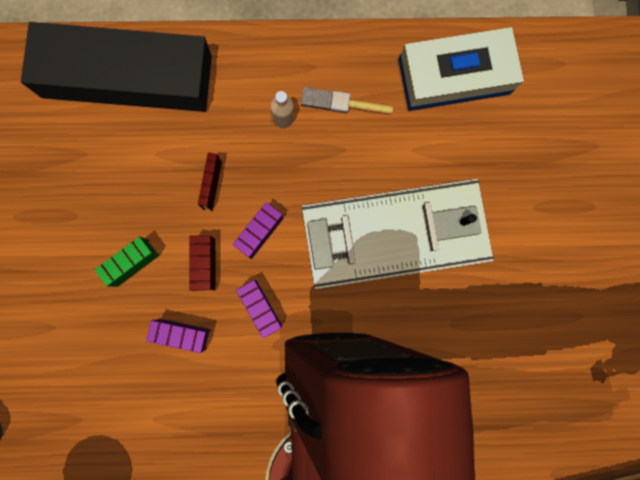

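View pics/side0.png

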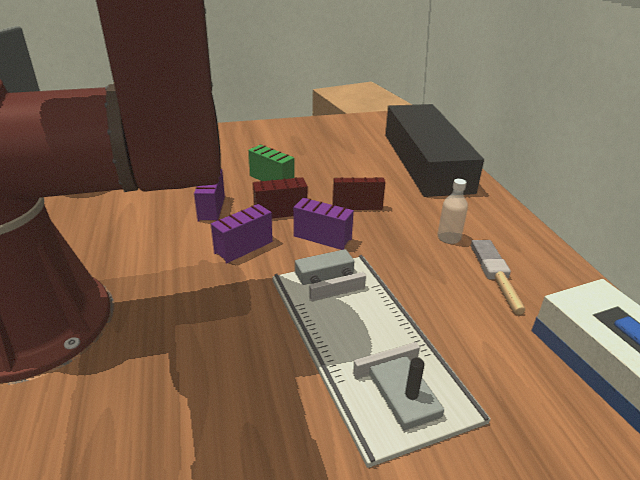

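The top view (left is +y, up is +x) shows two dark red volumes: one at (202,263), which is thick, and one at (209,180), which is thin. The green one at (126,262) and the purple ones at (258,230), (259,308) and (178,336) are decoys. The gauge has its pad at (347,240), jaw at (430,227) and post at (466,218). The volume at (202,263) fits; I'll confirm it in an enlarged crop.

Run:
```python
import cv2
a=cv2.imread("pics/top0.png")
b=cv2.resize(a[140:305,170:250],None,fx=3.5,fy=3.5,interpolation=cv2.INTER_CUBIC)
c=cv2.resize(a[170:300,295:500],None,fx=2.4,fy=2.4,interpolation=cv2.INTER_CUBIC)
import numpy as np
o=np.zeros((600,790,3),np.uint8);o[:b.shape[0],:b.shape[1]]=b;o[:c.shape[0],290:290+c.shape[1]]=c
cv2.imwrite("pics/crop1.png",o)
```

```text
(no output)
```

View pics/crop1.png

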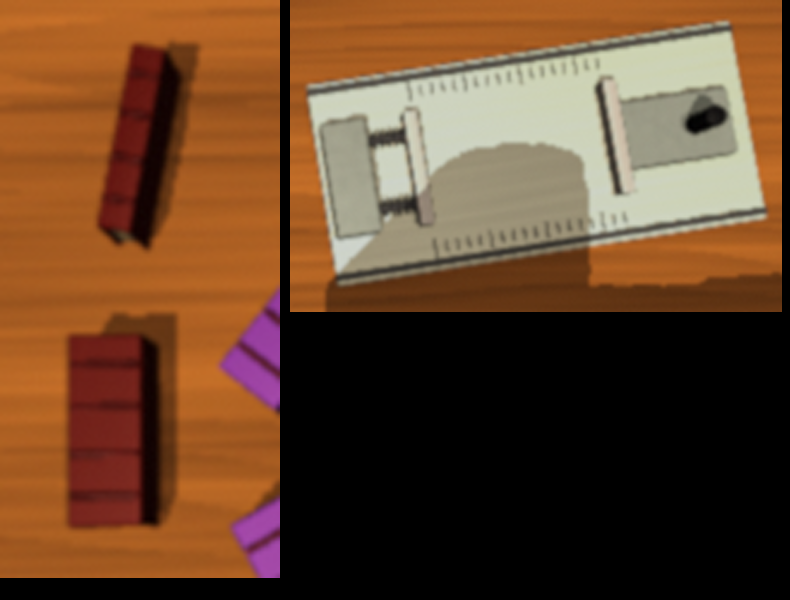

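The crop confirms it: the volume at (202,263) is about twice as wide as the thin one. Its top corners are read off the crop, and so are the bed corners.

Run:
```python
from h import *
C=cal("top")
v=np.array([(68,336),(141,336),(141,525),(68,526)])/3.5+[170,140]
b=(np.array([(308,86),(731,22),(766,215),(338,283)])-[290,0])/2.4+[295,170]
V=unproj(C,v,.07);B=unproj(C,b,.012)
for P in(V,B): print(P.round(4).tolist(),P.mean(0).round(4),[np.linalg.norm(P[i]-P[i-1]).round(4) for i in range(4)])
e=(V[0]-V[3])+(V[1]-V[2]);print("vol long axis deg",np.degrees(np.arctan2(e[1],e[0])))
g=(B[0]-B[1])+(B[3]-B[2]);g2=(B[0]-B[3])+(B[1]-B[2])
print("gauge +y dir deg",np.degrees(np.arctan2(g[1],g[0])),"short dir",np.degrees(np.arctan2(g2[1],g2[0])))
p=unproj(C,(np.array([(718,116)])-[290,0])/2.4+[295,170],.095);print("post top",p)
print(robot.get_calibration("wrist"))
```

```text
[[0.5072, 0.2697, 0.07], [0.5064, 0.2281, 0.07], [0.3987, 0.2285, 0.07], [0.3991, 0.2697, 0.07]] [0.4529 0.249  0.07  ] [np.float64(0.1082), np.float64(0.0416), np.float64(0.1077), np.float64(0.0412)]
[[0.5736, 0.0415, 0.012], [0.6246, -0.3394, 0.012], [0.4506, -0.3613, 0.012], [0.3989, 0.0189, 0.012]] [ 0.5119 -0.1601  0.012 ] [np.float64(0.1762), np.float64(0.3843), np.float64(0.1754), np.float64(0.3837)]
vol long axis deg -0.11042963069183961
gauge +y dir deg 97.69324623902814 short dir 7.274357226276076
post top [[ 0.52861624 -0.29499446  0.095     ]]
{'vertical_fov': 62.254621132082164, 'cx': 317.4650518658254, 'cy': 237.30770601471602, 'rvec': array([-2.27106243,  1.80178631,  0.2699767 ]), 'tvec': array([-0.5984845 , -0.03856178,  0.38003334])}
```

Run:
```python
from h import *
for y in(0,180,-180):
    q=robot.ik([.4529,.249,.27],[180,0,y]);print(y,q)
for y in(7.6,187.6,-172.4):
    print(y,robot.ik([.516,-.19,.2],[180,0,y]), robot.ik([.528,-.295,.129],[180,0,y]))
K,R,t=cal("wrist");o=robot.observe();print("cam",-R.T@t,o["tool_pos"],R[2])
```

```text
0 [  14.27928065   -8.866224    -12.55090004   86.31532396    0.
 -165.72071935]
180 [ 14.27928065  -8.866224   -12.55090004  86.31532396   0.
  14.27928065]
-180 [ 14.27928065  -8.866224   -12.55090004  86.31532396   0.
  14.27928065]
7.6 [-33.84701235  -2.43029836 -13.77711534  78.65318301   0.
 138.55298765] [-41.56580071   9.23468219  -9.17013543  71.59518239   0.
 130.83419929]
187.6 [-33.84701235  -2.43029836 -13.77711534  78.65318301   0.
 -41.44701235] [-41.56580071   9.23468219  -9.17013543  71.59518239   0.
 -49.16580071]
-172.4 [-33.84701235  -2.43029836 -13.77711534  78.65318301   0.
 -41.44701235] [-41.56580071   9.23468219  -9.17013543  71.59518239   0.
 -49.16580071]
cam [ 0.2079232  -0.5666774   0.37381908] [ 0.13608745 -0.58413155  0.30320272] [-0.28386805 -0.06461534 -0.95668375]
```

Run:
```python
from h import *
import pickle
D={}
for n,p,y in(("g",[.51,-.15,.36],187.6),("v",[.453,.249,.25],180)):
    robot.move_pose(p,[180,0,y]); robot.pause(.2); D[n]=cal("wrist"); cv2.imwrite(f"pics/w{n}.png",robot.grab_frame("wrist"))
pickle.dump(D,open("D.pkl","wb"));o=robot.observe();print(o["time"],o["tool_pos"],o["tcp_rot"])
```

```text
4.2083 [0.45343494 0.24846014 0.25016438] [1.79998866e+02 1.56248370e-02 1.79939693e+02]
```

View pics/wg.png

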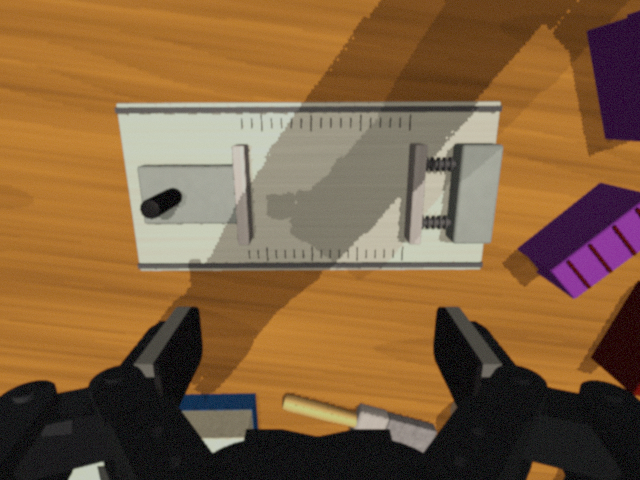

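View pics/wv.png

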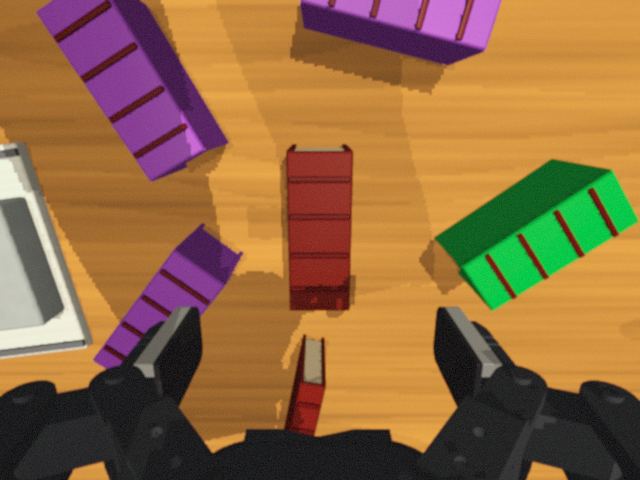

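The wrist view over the gauge shows bed corners at (117,104), (500,103), (481,268) and (140,269), with the pad's face near column 411 and the jaw's face near 249. In the view over the volume, its top runs from (288,152) to (353,152) and from (290,309) to (349,309).

Run:
```python
from h import *
import pickle
D=pickle.load(open("D.pkl","rb"))
V=unproj(D["v"],[(288,150),(353,150),(349,309),(290,309)],.07);print(V[:,:2].round(4).tolist(),V.mean(0))
e=V[3]+V[2]-V[0]-V[1];print(np.degrees(np.arctan2(e[1],e[0])))
B=unproj(D["g"],[(117,104),(500,103),(481,268),(140,269)],.012);print(B[:,:2].round(4).tolist(),B.mean(0))
y=B[1]+B[2]-B[0]-B[3];x=B[3]+B[2]-B[0]-B[1]
print(np.degrees(np.arctan2(-y[0],y[1])),np.degrees(np.arctan2(x[1],x[0])))
a=np.radians(7.5);ex=np.array([np.cos(a),np.sin(a)]);ey=np.array([-ex[1],ex[0]]);c=B.mean(0)[:2]
for n,p,z in(("pad",(413,144),.042),("pad",(410,243),.042),("jaw",(247,145),.042),("jaw",(250,243),.042),("jawbot",(250,243),.012),("post",(153,208),.095),("hous",(502,145),.03),("edge",(499,103),.012)):
    q=unproj(D["g"],[p],z)[0,:2]-c;print(n,q@ex,q@ey)
a=cv2.imread("pics/wg.png")
cv2.imwrite("pics/crop2.png",cv2.resize(a[95:275,110:510],(800,360),interpolation=cv2.INTER_CUBIC))
```

```text
[[0.3987, 0.231], [0.3987, 0.2712], [0.5076, 0.2712], [0.5075, 0.23]] [0.45311556 0.25085296 0.07      ]
-0.28873035191554913
[[0.4505, -0.3592], [0.3993, 0.0197], [0.5739, 0.0451], [0.6256, -0.3361]] [ 0.5123288  -0.15762838  0.012     ]
7.71017412304898 7.907517160542756
pad -0.050882876314602955 0.09947984165551002
pad 0.04830137201561982 0.10347085623489405
jaw -0.04980411368317321 -0.05889322211093892
jaw 0.04842809559642619 -0.06081205537697191
jawbot 0.0580808907409709 -0.0661321711732509
post -0.000289698883573275 -0.133576610884619
hous -0.04921088171438594 0.18997648090463828
edge -0.08890977065871873 0.18955456580506208
```

View pics/crop2.png

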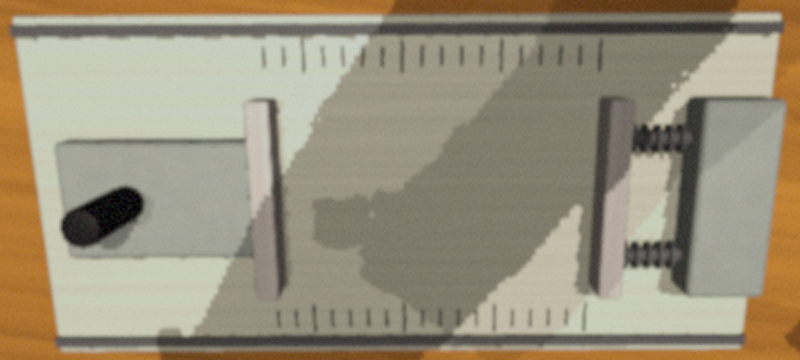

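```bash
cat >> h.py <<'E'
YAW=7.7
ex=np.array([np.cos(np.radians(YAW)),np.sin(np.radians(YAW))]);ey=np.array([-ex[1],ex[0]]);G0=np.array([.5092,-.1377])
def G(x,y,z): return [*(G0+x*ex+y*ey),z]
def tog(p): d=np.array(p[:2])-G0; return d@ex,d@ey
E
python3 - <<'E'
from h import *
robot.line_to([.453,.250,.15],vel=.15); print(robot.line_to([.453,.250,.108],vel=.08,guard=10))
robot.set_gripper(0.03); o=robot.observe(); print(o["gripper_width"],o["gripper_force"],o["tool_pos"])
if .036<o["gripper_width"]<.048:
    robot.line_to([.453,.250,.25],vel=.15)
    robot.move_pose(G(0,.03,.25),[180,0,180+YAW])
    robot.line_to(G(0,.03,.14),vel=.15)
    print(robot.line_to(G(0,.03,.117),vel=.03,guard=4))
o=robot.observe(); print(o["time"],o["gripper_width"],o["tool_pos"],o["ft_force"],o["tcp_rot"])
cv2.imwrite("pics/s1.png",robot.grab_frame("side"))
E
```

```text
False
0.04103201862097713 61.50699734687805 [0.45336121 0.2500715  0.10856741]
True
10.1417 0.041382381412690857 [ 0.5049407  -0.10809507  0.12043002] [-0.80404212 -1.36761379  3.93407552] [-1.79990750e+02 -4.11573214e-02 -1.72311307e+02]
```

View pics/s1.png

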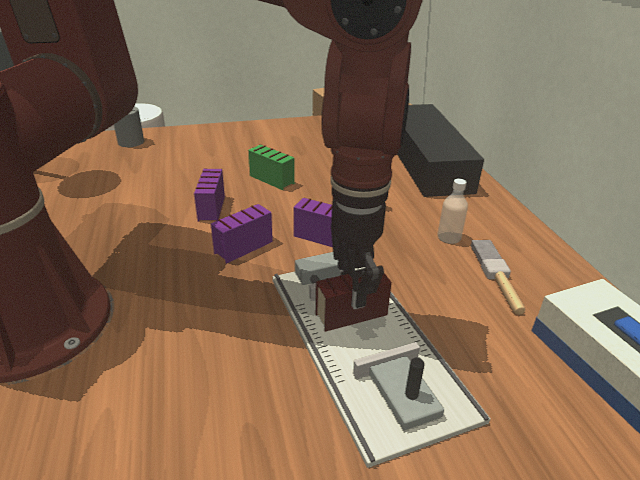

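Contact came at the expected height, and the side view shows the volume standing on the bed between the jaws. I'll release it and move above the post.

Run:
```python
from h import *
robot.set_gripper(.065); p=robot.observe()["tool_pos"]
robot.line_to([p[0],p[1],.25],vel=.2)
print(tog([.5286,-.295]))
robot.set_gripper(.085)
robot.move_pose(G(0,-.1,.30),[180,0,180+YAW]);robot.pause(.2)
C=cal("wrist");f=robot.grab_frame("wrist");cv2.imwrite("pics/w2.png",f)
import pickle;pickle.dump(C,open("C2.pkl","wb"))
print(robot.observe()["time"])
```

```text
(np.float64(-0.0018509528918295402), np.float64(-0.15848098931225862))
12.5583
```

View pics/w2.png

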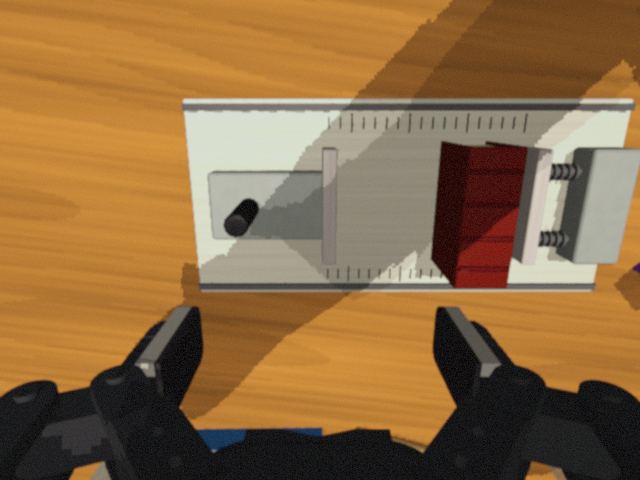

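The wrist view shows the post top at (236,225). The volume stands square, with the pad just beyond it at column ~535.

Run:
```python
from h import *
import pickle
C=pickle.load(open("C2.pkl","rb"))
q=unproj(C,[(236,225)],.095)[0]; print(tog(q))
y=(tog(q)[1]-.1575)/2
robot.move_pose(G(0,y,.25),[180,0,180+YAW])
robot.line_to(G(0,y,.16),vel=.15); g=robot.line_to(G(0,y,.131),vel=.08,guard=8); print("guard",g)
if not g:
    robot.set_gripper(.01); o=robot.observe(); print(o["gripper_width"],o["gripper_force"],tog(o["tool_pos"]),o["ft_force"])
    if .014<o["gripper_width"]<.022:
        for yy in(-.08,-.05,-.04,-.032):
            robot.line_to(G(0,yy,.131),vel=.05); o=robot.observe(); print(yy,tog(o["tool_pos"]),o["ft_force"][:2]@ey,o["ft_force"][:2]@ex,o["ft_force"][2],o["gripper_width"])
print(robot.observe()["time"])
cv2.imwrite("pics/t3.png",cv2.resize(robot.grab_frame("top")[160:310,290:490],(800,600),interpolation=cv2.INTER_CUBIC))
```

```text
(np.float64(4.534009585840937e-05), np.float64(-0.15633896027882793))
guard False
0.016577353809098687 58.443474769592285 (np.float64(8.481725379264407e-05), np.float64(-0.15716626954738633)) [-1.11769833 -0.27653431  3.75732684]
-0.08 (np.float64(-2.091372840530223e-06), np.float64(-0.08097177303039493)) -6.342311540902231 -1.879282511417291 2.056197276698053 0.01669183825908057
-0.05 (np.float64(-3.009389023564228e-05), np.float64(-0.05077369491784272)) -4.8327475546695835 -2.5925752668848205 2.944890534120165 0.01670203384471348
-0.04 (np.float64(-6.317142124687147e-05), np.float64(-0.040519724571230945)) -3.9204916416763025 -2.9052456790104944 4.857073080950228 0.01681358921193467
-0.032 (np.float64(-4.800325309264018e-05), np.float64(-0.03266951010543418)) -4.674119806991322 -3.175555910036615 3.944184740073431 0.017074394241623752
17.95
```

View pics/t3.png

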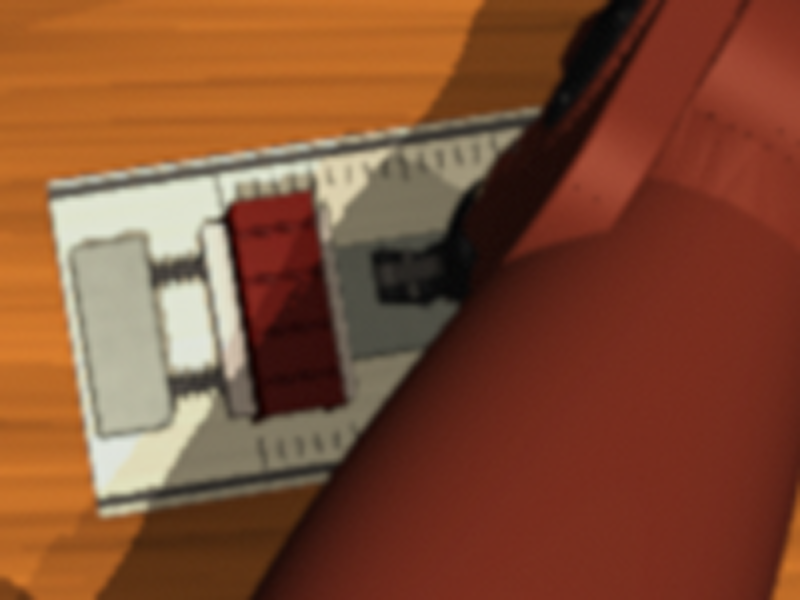

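The top crop shows the volume flat between jaw and pad. The spring gap has shrunk from about 15.2 px to 13.6 px, so the pad is in about 3 mm, in line with the post reading of -32.7. I'll finish the slide, release, and check.

Run:
```python
from h import *
robot.line_to(G(0,-.026,.131),vel=.03); robot.pause(.3); o=robot.observe(); print(tog(o["tool_pos"]),o["ft_force"])
robot.set_gripper(.06); p=o["tool_pos"]
robot.line_to([p[0],p[1],.25],vel=.12); robot.move_pose(G(0,-.06,.30),[180,0,180+YAW]);robot.pause(.2)
f=robot.grab_frame("wrist")
robot.goto_joints([-89.364,5.964,5.575,89.605,0,-49])
t=robot.grab_frame("top");print(robot.observe()["time"])
o=np.zeros((600,800,3),np.uint8);o[:225,:300]=cv2.resize(t[160:310,290:490],(300,225))
a=cv2.resize(t[170:300,295:425],(600,600),interpolation=cv2.INTER_CUBIC)
w=cv2.resize(f[80:320,180:640],(800,417))
cv2.imwrite("pics/w4.png",w);cv2.imwrite("pics/t4.png",a)
```

```text
(np.float64(-6.355692792321503e-05), np.float64(-0.027034243605318392)) [-1.9033984  -7.08374485  3.13134445]
22.8833
```

View pics/t4.png

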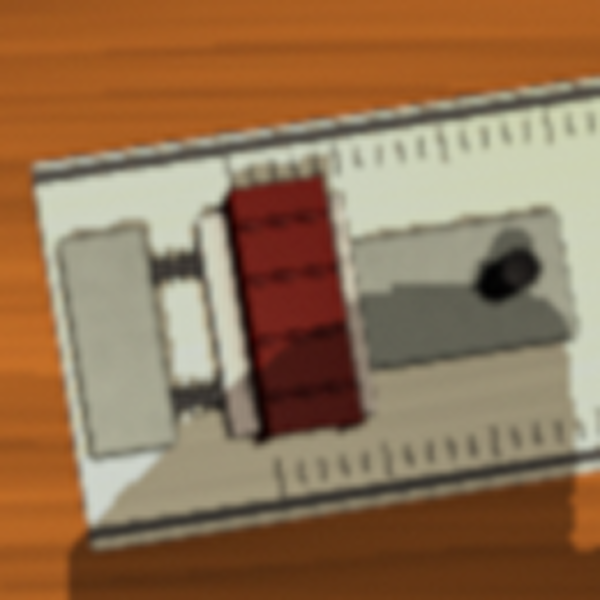

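View pics/w4.png

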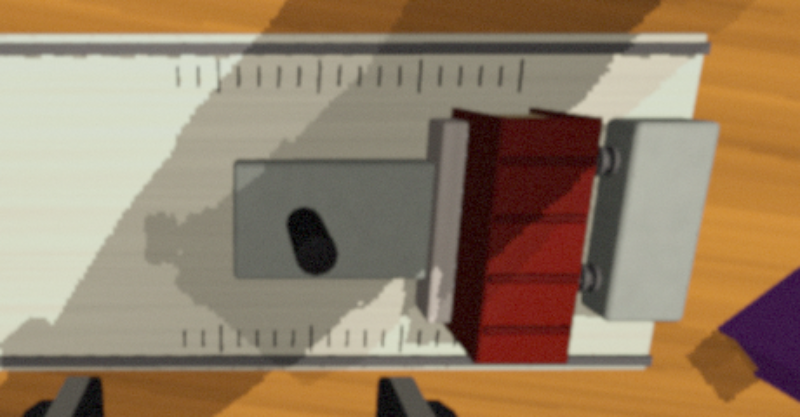

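The volume is square and gripped. The spring gap has fallen from about 15.2 px to 11.5 px, so the pad is in roughly 8 mm. I'll make one rectified comparison with the first picture to pin that down.

Run:
```python
from h import *
C=cal("top");t=robot.grab_frame("top");cv2.imwrite("pics/t5raw.png",t)
s=.0002;W,H=750,280
# output: cols gauge y .04....19, rows x -.06...+.06 (two bands)
pts=np.array([G(-.06,.04,.042),G(-.06,.19,.042),G(.06,.19,.042),G(.06,.04,.042)])
src=proj(C,pts).astype(np.float32);dst=np.float32([[0,0],[W,0],[W,H],[0,H]])
M=cv2.getPerspectiveTransform(src,dst)
o=[cv2.warpPerspective(i,M,(W,H),flags=cv2.INTER_CUBIC) for i in(cv2.imread("pics/top0.png"),t)]
cv2.imwrite("pics/cmp.png",np.vstack(o))
```

```text
(no output)
```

View pics/cmp.png

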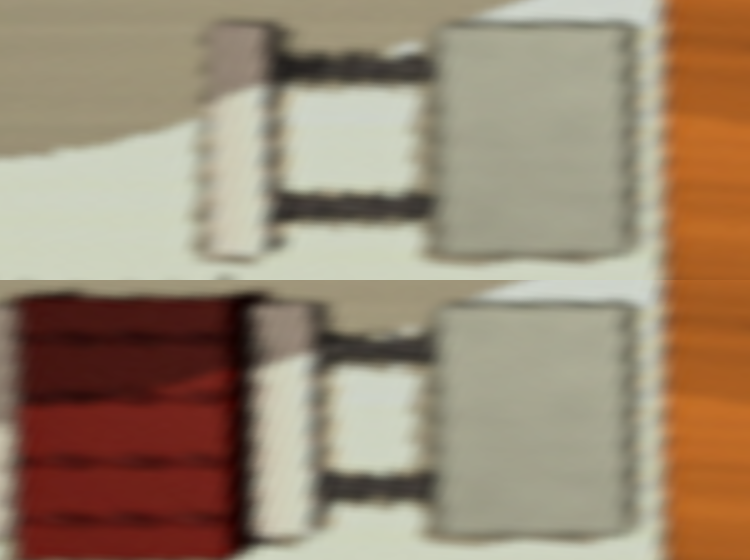

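The pad's back edge moved from column 272 to 320 at 0.2 mm/px, so the pad is in about 9.6 mm, roughly half its travel. The arm is clear, so I'm handing in.

```bash
python3 -c "
from plant import robot
print(robot.job_done())"
```

```text
the job is handed in; nothing more can be done
None
```

The thick dark red volume stands spine up and square on the gauge bed, gripped by the moving jaw with the pad pushed in about 9.6 mm (measured from the top camera), and the job is handed in at about 23 s on the robot's clock.

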